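# Set the router table's slotted selector with a screwdriver

### The job

The torch is standing on the grey control box in the way of the orange slotted selector: first lift it off and stand it upright, wholly on the round black rubber mat, without ever tipping it. Then take the flat screwdriver, turn the selector clockwise (seen from above) with its blade, never with the fingers, a quarter turn from the red mark to its stop at the green mark. Finally put the screwdriver back upright in its wooden stand, let go, and leave the parts case, the hook and the jar where they are.

Things in the scene. Friction and masses are not known exactly. Their poses are not given: they have to be found in the camera images.
- control_box: Fixed grey box, 170 (x) by 140 (y) by 60 mm high, origin at the centre of its underside. Its top carries the selector, centred at x +25 mm, y 0, and two mark bars 41 mm from that centre, at +45 deg (red) and -45 deg (green) from the box's +x, anticlockwise from above. The torch starts on its top, about 60 mm from the selector on the -x side.
- selector_slot (a point): Centre of the top face of the round orange selector (47 mm diameter, 13 mm high, its top 73 mm above the work surface). x lies along the slot and points to the white pointer bar at one end of it, z up; it turns with the selector. The straight slot is 5.5 mm wide, 31 mm long (closed at its ends), 10 mm deep; its long edges have a 3 mm 45 deg lead-in, so the mouth is 11.5 mm wide.
- selector (a joint): Angle of the selector about its vertical axis, rad. 0: pointer at the red mark (a stop); it grows clockwise seen from above to 1.571: pointer at the green mark (the other stop). It turns with about 0.1 N m of friction and stays where it is left. It starts near the red mark.
- torch: Loose blue torch standing on its tail, about 0.22 kg, 185 mm tall, top-heavy (its centre of mass about 135 mm up). Origin at the centre of its tail face, z along it to the lens. Tail 34 mm diameter; body 29 mm diameter up to 130 mm; cylindrical head 44 mm diameter from 142 to 185 mm, good to grip.
- mat: Fixed round black rubber mat, 120 mm diameter, 4 mm thick, origin at the centre of its underside.
- stand: Fixed wooden block, 80 mm (x) by 70 mm (y) by 90 mm high, origin at the centre of its underside, with an upright round bore of 21 mm diameter through its middle (3 mm lead-in at the top) in which the screwdriver stands.
- screwdriver: Loose flat screwdriver, 0.13 kg, 165 mm long, standing in the stand. Origin at the blade tip's middle, z up the shaft, x along the blade's width. Blade 14 (x) by 3 mm (y); shaft 8 mm; black collar of 38 mm diameter at 80-88 mm; flat-sided yellow handle at 88-165 mm, 40 (x) by 26 mm (y), wide sides parallel to the blade. In the stand the collar rests on its top, the tip 10 mm above the work surface.
- screwdriver_tip (a point): The middle of the screwdriver blade's tip (same place and axes as the screwdriver's origin).
- parts_case: Bystander: loose clear flat parts case, 80 by 120 by 30 mm, origin at the centre of its underside.
- yellow_hook: Bystander: loose yellow plastic hook lying flat, about 105 mm long and 60 mm wide, 12 mm thick, origin near its middle, on its underside.
- screw_jar: Bystander: loose amber jar with a black cap, 64 mm diameter, 75 mm high, origin at the centre of its underside.
There are look-alikes about, which are no part of the job. There is more than one size of the screwdriver; the one meant has the size given above.

How it is judged:
By the outcome, as a careful person would: the job done as asked, in the order asked, and still so for the second after the job is handed in, with the robot touching nothing.
It also fails if it takes over 72 s, if anything falls off the work surface, if the arm or the gripper's body presses on something with over 40 N, if the wrist force passes 120 N, or if a joint passes its speed limit or range.

### The arm

A 6-joint arm with a two-finger parallel gripper is mounted at the origin on the work surface. World frame = base frame: x ahead of the robot, y to its left, z up, the work surface at z = 0. Lengths are in mm, angles in rad, forces in N, time in s.
With the tool pointing down it reaches from about 275 to 825 mm from the base axis. Payload 5.2 kg.
Tool frame: the origin (TCP) lies midway between the tips of the shut fingers; the grasp point (between the pads) lies r.grip_point_offset behind it (r.grip_point_offset is the distance from the TCP to the grasp point, in mm); z points along the fingers, y is the line along which they close (so a half turn about z gives the same grasp; the last joint's range is limited). The gripper opens to 93 mm and grips with 3 to 60 N. Pads are 15 mm wide; open, the fingers measure 128 mm over their backs; the gripper's body (75 mm by 188 mm) begins 65 mm behind the grasp point.
Start: joints at [1.081, 0.259, 1.535, -0, 1.348, -0.203], TCP at [155.564, 527.546, 218.653] pointing down, gripper open.
Joint ranges: [-3.14, 3.14], [-0.91, 2.08], [0.19, 2.58], [-1.22, 4.36], [0.22, 2.71], [-3.12, 3.12]. Speed limits (rad/s): [2.57, 2.57, 3.14, 3.14, 3.14, 3.14].

### API

Orientations are given as a 3x3 rotation matrix whose columns are the frame's x, y, z axes.
In Python, from cell import r gives the robot as it stands. Calls block until the motion is done:
- r.move_to(position, orientation): joint-space move of the TCP to a pose.
- r.move_l(position, frame=None, rate=150): straight line of the TCP; frame=None keeps the orientation; rate is the mean speed in mm/s.
- r.move_joints(angles): joint-space move.
- r.gripper_to(opening, grip_force=None): finger opening in mm; grip_force is the grip in N (None keeps the last); returns when the fingers have stopped.
- r.wait(seconds).
- r.ik(position, orientation): joint angles nearest the present ones, or None.
- r.snapshot(name): name is "scene" or "side" or "wrist"; returns (picture, depth): 400x640x3 uint8, red, green, blue; 400x640 float32, mm along the optical axis (not along the pixel's ray), 0 where there is no reading.
- r.calibration(name): a dict with "camera_matrix" (3x3 intrinsics, pixels), "R" (3x3) and "t" (3): a world point X has camera coordinates R X + t. Camera axes: x right, y down, z forward; pixel columns grow to the right and rows downward; lengths in mm; the calibration is good to about 2 mm. A picture is of the moment at which its call begins: read the wrist's pose just before it. calibration takes no time and is no camera call; for the wrist camera it gives the pose at the moment of the call.
A pose or a line that the arm cannot do raises r.Unreachable and nothing moves.
- r.finish_job(): hands the job in; it is judged then, once.
Readings, each from a call of its own:
- r.read_time(): time.
- r.read_qpos(): joint angles.
- r.read_joint_vel(): joint speeds.
- r.read_joint_efforts(): joint torques, N m.
- r.read_tool_pos(): TCP position.
- r.read_ee_rot(): TCP orientation.
- r.read_ft_force(): force on the tool from outside, world axes, zero at the start.
- r.read_moment(): the same for the moment, N m.
- r.read_grip_width(): finger opening in mm.
- r.read_finger_force(): force on a finger pad.
Only numpy, scipy, OpenCV 4.12 (cv2) and the standard library are available. Lean on these libraries where they do the work, as an engineer would, in place of code of your own. Each camera call takes 0.05 s, during which the arm holds its last target. There are 200 camera calls.

## Working session

There is one attempt and no reset: what is moved stays moved. The work goes in short steps, each a Python script; the robot and the scene stay as the last script left them, time stands still between calls to the robot, and variables do not carry over. Pictures are saved under pics/ and viewed, at most 10 in all, crops included, and the job is handed in when it is done.

```bash
ls; mkdir -p pics; cat > h.py <<'E'
import numpy as np, cv2
from cell import r
def save(n,name):
    p,d=r.snapshot(n); c=r.calibration(n)
    cv2.imwrite(f'pics/{name}.png',p[:,:,::-1]); np.savez(f'pics/{name}.npz',p=p,d=d,K=c['camera_matrix'],R=c['R'],t=c['t'])
    return p,d
def world(name):
    z=np.load(f'pics/{name}.npz'); d=z['d'].astype(float); K=z['K']
    v,u=np.mgrid[:400,:640]
    P=np.stack([(u-K[0,2])/K[0,0]*d,(v-K[1,2])/K[1,1]*d,d],-1)
    W=(P-np.array(z['t']).ravel())@z['R']
    W[d==0]=np.nan
    return z['p'],W
E
python3 - <<'E'
from h import *
for n in('scene','side'):
    save(n,n+'0'); c=r.calibration(n); print(n,-np.array(c['R']).T@np.array(c['t']).ravel())
print(r.grip_point_offset, r.read_time())
a=cv2.imread('pics/scene0.png');b=cv2.imread('pics/side0.png')
E
```

```text
pics
scene [1203.21877514  204.80633639  627.3547545 ]
side [555.09133171 931.66179813 752.17082583]
18.8 0.1
```

View pics/scene0.png

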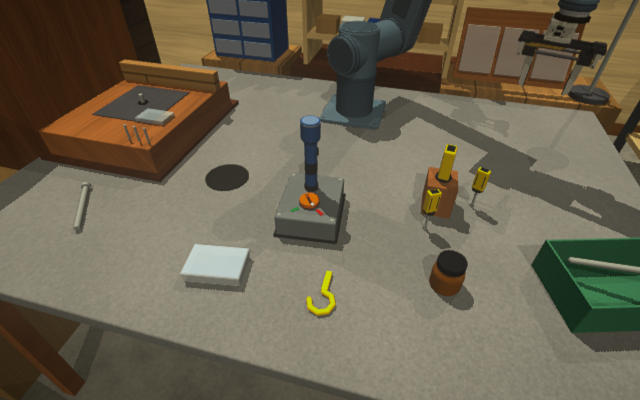

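View pics/side0.png

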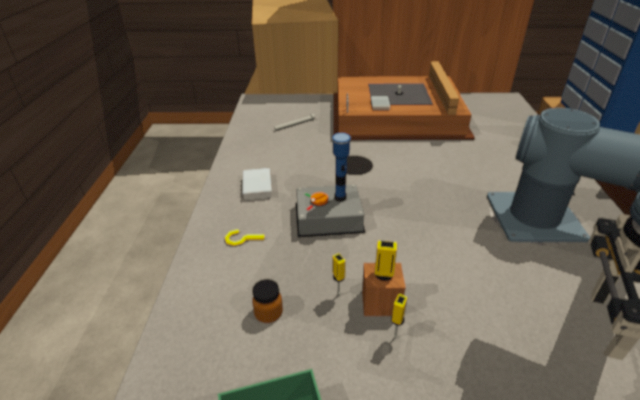

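Scene picture: the torch is at (311,150) on the box (311,208), with the selector at (309,200), the mat at (227,177) and the stand at (440,190). Three things could be taken for the screwdriver: the large one in the stand (448,162), a small one at (432,203) and a small one at (482,180). The one in the stand fits the description. Next I'll measure all of these.

```bash
python3 - <<'E'
from h import *
S={n:world(n+'0') for n in('scene','side')}
def hsv(p): return cv2.cvtColor(p,cv2.COLOR_RGB2HSV).astype(int)
for n,(p,W) in S.items():
    H=hsv(p); h,s,v=[H[...,i] for i in range(3)]; z=W[...,2]
    B=(W[...,0]>150)&(W[...,0]<850)&(abs(W[...,1])<600)
    def rep(l,m,rect=False):
        m=m&B
        Q=W[m]
        if len(Q)<5: print(n,l,len(Q));return
        e=''
        if rect:
            c,sz,a=cv2.minAreaRect(Q[:,:2].astype(np.float32)); e=(np.round(c,1),np.round(sz,1),round(a,1))
        print(n,l,len(Q),'med',np.median(Q,0).round(1),'lo',np.percentile(Q,2,0).round(1),'hi',np.percentile(Q,98,0).round(1),*e)
    box=(abs(z-60)<3)&(s<60)
    rep('boxtop',box,1)
    rep('mat',(z<12)&(v<45)&(W[...,1]<0),1)
    rep('orange',(h<14)&(s>180)&(v>150)&(abs(z-73)<5),1)
    rep('torchlens',(abs(z-245)<4),1)
    rep('torchhead',(z>205)&(z<243)&(h>95)&(h<125))
    rep('standtop',(abs(z-90)<3)&(h<20)&(s>80)&(W[...,1]>100),1)
    y=(h>22)&(h<33)&(s>150)&(W[...,1]>100)
    rep('sdtop',y&(z>168),1); rep('sdyellow',y&(z>100),1); 
    k,lab,st,ce=cv2.connectedComponentsWithStats((y&B).astype(np.uint8))
    for i in range(1,k):
        if st[i,4]>20: rep('y@%s'%ce[i].round(),lab==i)
    rep('red',((h<5)|(h>175))&(s>150)&(abs(z-62)<5)); rep('green',(h>45)&(h<85)&(s>120)&(abs(z-62)<5))
    rep('jar',(abs(z-75)<4)&(v<50)&(W[...,1]>100)); rep('case',(abs(z-30)<3)&(W[...,0]>500)&(W[...,1]<50),1)
E
```

```text
scene boxtop 2207 med [579.5  22.   60.6] lo [480.8 -60.1  57.7] hi [648.  581.7  62.5] [584.5 267.9] [277.9 653.3] 6.9
scene mat 36 med [654.6 -25.7   5.7] lo [ 283.1 -429.3    3.2] hi [ 6.58e+02 -5.00e-01  8.50e+00] [ 456.1 -240. ] [615.7  67.8] 44.5
scene orange 28 med [584.    9.1  72.4] lo [569.1  -7.1  68.9] hi [605.7  31.5  74.2] [583.2  13.8] [43.  23.4] 38.4
scene torchlens 225 med [533.6   1.2 245.7] lo [176.  -21.1 241.6] hi [553.1 580.9 247.7] [336.7 266.2] [ 81.3 706.1] 32.9
scene torchhead 275 med [549.8   4.  222.6] lo [534.6 -18.2 205.9] hi [553.9  19.5 240.5]
scene standtop 435 med [462.6 301.7  90.7] lo [408.1 270.4  87.6] hi [486.6 338.   92.6] [446.  304.1] [84.5 69.4] 0.7
scene sdtop 92 med [461.  302.4 174.7] lo [429.1 290.7 168.3] hi [468.1 316.  177.1] [448.2 303.8] [24.4 39.8] 83.1
scene sdyellow 584 med [464.4 301.6 119. ] lo [426.7 270.  101.2] hi [551.8 403.4 176.5] [464.8 317.5] [ 81.1 185.2] 44.1
scene y@[447. 163.] 357 med [464.2 302.2 146. ] lo [435.5 290.7 102.6] hi [468.  314.1 176.7]
scene y@[481. 179.] 255 med [432.5 391.3  96. ] lo [421.5 378.7  6
[... 1462 characters left out ...]
.7] lo [734.4 100.3   2.2] hi [828.6 126.8  15.3]
side y@[385. 259.] 588 med [448.5 316.  147.1] lo [430.7 302.5 100.7] hi [465.6 319.6 178.1]
side y@[338. 267.] 236 med [540.8 292.7  98.6] lo [528.6 277.2  65.5] hi [551.4 298.6 119.8]
side y@[399. 309.] 283 med [428.7 404.2 105.6] lo [414.8 381.   67.2] hi [438.1 409.3 120.2]
side red 8 med [612.3  42.5  63.2] lo [608.4  35.6  62.2] hi [616.   48.4  65.4]
side green 5 med [592.9 552.6  62. ] lo [580.5 518.3  57.2] hi [723.2 559.7  65.7]
side jar 386 med [690.  337.2  76.4] lo [667.3 312.4  71.9] hi [712.5 357.9  78.7]
side case 515 med [ 776.8 -131.6   31.3] lo [ 521.6 -448.3   27.7] hi [822.7 -74.4  32.9] [ 663.9 -322.9] [582.  139.4] 57.8
```

```bash
python3 - <<'E'
from h import *
from scipy.optimize import least_squares
def circ(Q,R):
    f=least_squares(lambda c:np.hypot(Q[:,0]-c[0],Q[:,1]-c[1])-R,Q[:,:2].mean(0)-[0,0],loss='soft_l1',f_scale=2); return f.x.round(1),abs(f.fun).mean().round(2)
for n in('scene','side'):
    p,W=world(n+'0'); H=cv2.cvtColor(p,cv2.COLOR_RGB2HSV).astype(int); x,y,z=W[...,0],W[...,1],W[...,2]
    near=(abs(x-532)<60)&(abs(y)<60)
    for a,b in((205,241),(100,185)):
        Q=W[near&(z>a)&(z<b)]; cam=-np.load(f'pics/{n}0.npz')['R'].T@np.load(f'pics/{n}0.npz')['t'].ravel()
        d=(Q.mean(0)-cam)[:2]; d/=np.hypot(*d); R=22 if a>200 else 14.5
        f=least_squares(lambda c:np.hypot(Q[:,0]-c[0],Q[:,1]-c[1])-R,Q.mean(0)[:2]+d*R*.6,loss='soft_l1',f_scale=2)
        print(n,'torch',a,f.x.round(1),abs(f.fun).mean().round(2))
    print('lens top', np.nanmax(z[near]).round(1))
    v=H[...,2]; reg=(x>300)&(x<620)&(y>-400)&(y<-130)&(abs(z)<12)
    m=(reg&(v<60)); print('v median reg',np.median(v[reg]),m.sum())
    k,l,st,ce=cv2.connectedComponentsWithStats(m.astype(np.uint8)); i=1+st[1:,4].argmax(); Q=W[l==i]
    print('mat',cv2.minEnclosingCircle(Q[:,:2].astype(np.float32)),cv2.minAreaRect(Q[:,:2].astype(np.float32)),np.median(Q[:,2]))
    b=(abs(z-60.8)<2.2)&(x>460)&(x<680)&(abs(y)<110)
    Q=W[b]; print('box',cv2.minAreaRect(Q[:,:2].astype(np.float32)))
    s=(abs(z-73)<3.5)&(x>545)&(x<630)&(abs(y)<60); Q=W[s]; print('sel',len(Q),cv2.minEnclosingCircle(Q[:,:2].astype(np.float32)))
c=r.calibration('wrist'); C=-np.array(c['R']).T@np.array(c['t']).ravel(); print('wristcam rel',(C-r.read_tool_pos()).round(1),'in tool',(np.array(r.read_ee_rot()).T@(C-r.read_tool_pos())).round(1),np.array(c['R'])@np.array(r.read_ee_rot()),c['camera_matrix'][0][0]); print(np.array(r.read_ee_rot()).round(2))
for a in(0,90,180):
    c,s=np.cos(np.radians(a)),np.sin(np.radians(a)); M=np.array([[c,s,0],[s,-c,0],[0,0,-1]])
    print(a,[None if (q:=r.ik(P,M)) is None else np.round(q,2) for P in([532,0,260],[480,-255,200],[447,304,300],[583,13,250])])
E
```

```text
scene torch 205 [530.5  -2.2] 0.73
scene torch 100 [530.9  -1.8] 0.77
lens top 247.8
v median reg 144.0 825
mat ((481.9674072265625, -262.58795166015625), 58.92211151123047) ((484.0807189941406, -262.38421630859375), (112.6275405883789, 113.42840576171875), 67.52487182617188) 4.630976542318519
box ((562.974365234375, 7.5833282470703125), (171.74246215820312, 138.57176208496094), 6.422976493835449)
sel 224 ((576.9310302734375, 8.074360847473145), 33.39579391479492)
side torch 205 [532.3  -3.2] 0.97
side torch 100 [532.3  -2.3] 1.14
lens top 249.8
v median reg 164.0 359
mat ((484.017822265625, -258.9079284667969), 56.80247116088867) ((466.417724609375, -257.0298767089844), (108.42780303955078, 77.20313262939453), 88.43253326416016) 6.450184229267286
box ((563.0608520507812, 7.697959899902344), (169.33270263671875, 144.40054321289062), 6.228684425354004)
sel 152 ((577.8272705078125, 9.309659004211426), 32.45575714111328)
wristcam rel [-80.   24.7 166.8] in tool [  83.8    0.8 -166.8] [[-9.54086267e-05  9.99999994e-01  5.19501569e-05]
 [-9.55818754e-01 -7.59222616e-05 -2.93956637e-01]
 [-2.93956632e-01 -7.77009333e-05  9.55818755e-01]] 346.78493115504716
[[-0.96  0.28 -0.  ]
 [ 0.28  0.96 -0.  ]
 [ 0.   -0.   -1.  ]]
0 [array([-0.21,  0.2 ,  1.51, -0.  ,  1.43,  1.36]), array([-0.69,  0.26,  1.58, -0.  ,  1.3 ,  0.88]), array([ 0.39,  0.2 ,  1.41, -0.  ,  1.53,  1.96]), array([-0.17,  0.3 ,  1.4 , -0.  ,  1.44,  1.4 ])]
90 [array([-0.21,  0.2 ,  1.51, -0.  ,  1.43, -0.21]), array([-0.69,  0.26,  1.58, -0.  ,  1.3 , -0.69]), array([ 0.39,  0.2 ,  1.41, -0.  ,  1.53,  0.39]), array([-0.17,  0.3 ,  1.4 , -0.  ,  1.44, -0.17])]
180 [array([-0.21,  0.2 ,  1.51, -0.  ,  1.43, -1.78]), array([-0.69,  0.26,  1.58, -0.  ,  1.3 , -2.26]), array([ 0.39,  0.2 ,  1.41, -0.  ,  1.53, -1.18]), array([-0.17,  0.3 ,  1.4 , -0.  ,  1.44, -1.74])]
```

```bash
cat >> h.py <<'E'
def M(a):
    c,s=np.cos(np.radians(a)),np.sin(np.radians(a)); return np.array([[c,s,0],[s,-c,0],[0,0,-1]])
E
python3 - <<'E'
from h import *
r.move_l([155,527,330],rate=300)
r.move_to([531.5,-2.4,330],M(90))
r.gripper_to(70)
r.move_l([531.5,-2.4,205],rate=150)
r.gripper_to(50,20); r.gripper_to(30,25)
print('w',r.read_grip_width(),r.read_finger_force(),r.read_time())
f0=r.read_ft_force()
r.move_l([531.5,-2.4,275],rate=60)
r.wait(.2); print('w',r.read_grip_width(),f0,r.read_ft_force())
save('side','lift')
r.move_l([483,-261,275],rate=150)
r.move_l([483,-261,156],rate=100)
r.wait(.3); f1=r.read_ft_force()
for z in np.arange(154,145,-1):
    r.move_l([483,-261,z],rate=20); r.wait(.1); f=r.read_ft_force()
    if f[2]-f1[2]>1.0: break
print(z,f1,f,r.read_time())
save('side','place')
E
```

```text
w 43.504884072826364 24.999585449695587 5.3833
w 43.52656833749596 [ 0.07861388  0.25837361 -0.23943428] [-0.17390418 -0.37612215 -2.2965778 ]
148 [ 0.2434518   0.25119298 -2.1201177 ] [-1.67460827  0.71138586  5.51925165] 12.9417
```

```bash
python3 - <<'E'
from h import *
r.gripper_to(75); 
r.move_l([483,-261,260],rate=200)
save('side','placed'); save('scene','placed2')
r.move_to([588,10,260],M(51)); r.wait(.3)
save('wrist','sel'); print(r.read_time(),r.read_tool_pos(),r.read_qpos())
a=cv2.imread('pics/placed.png')[100:260,220:460]; b=cv2.imread('pics/placed2.png')[90:250,150:390]
w=cv2.imread('pics/sel.png')
cv2.imwrite('pics/m1.png',np.vstack([np.hstack([cv2.resize(a,(320,213)),cv2.resize(b,(320,213))]),cv2.resize(w,(640,380))]))
E
```

```text
15.975 [587.97525127   9.20779745 260.03714415] [-1.73887989e-01  3.04599764e-01  1.37143631e+00 -1.01309036e-05
  1.46549477e+00  5.07925208e-01]
```

View pics/m1.png

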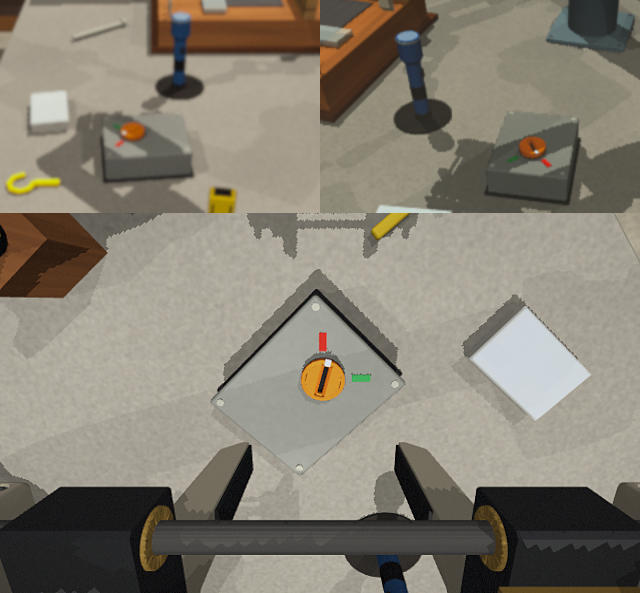

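The montage shows the torch upright and well inside the mat in both views. In the wrist view the selector is at about (323,380), with its white pointer at (327,363) close to the red mark (323,341). Now I'll measure the slot, then grip the screwdriver.

```bash
cat >> h.py <<'E'
def plane(name,uv,z):
    Z=np.load(f'pics/{name}.npz'); R=Z['R']; t=Z['t'].ravel(); C=-R.T@t
    d=(np.c_[np.atleast_2d(uv),np.ones(len(np.atleast_2d(uv)))]@np.linalg.inv(Z['K']).T)@R
    return C+d*((z-C[2])/d[:,2])[:,None]
def selector(name):
    p,W=world(name); H=cv2.cvtColor(p,cv2.COLOR_RGB2HSV).astype(int); h,s,v=H[...,0],H[...,1],H[...,2]
    reg=np.hypot(W[...,0]-588,W[...,1]-10)<32
    o=((h>4)&(h<25)&(s>120)&(v>90)&reg).astype(np.uint8)
    k,l,st,ce=cv2.connectedComponentsWithStats(o); 
    c=np.concatenate(cv2.findContours(o,cv2.RETR_EXTERNAL,cv2.CHAIN_APPROX_NONE)[0])
    hull=cv2.convexHull(c); P=plane(name,hull[:,0].astype(float),73)[:,:2].astype(np.float32); cc,rr=cv2.minEnclosingCircle(P)
    D=plane(name,np.argwhere((v<60)&(abs(W[...,2]-70)<14)&(np.hypot(W[...,0]-cc[0],W[...,1]-cc[1])<17))[:,::-1].astype(float),70)[:,:2]
    w=plane(name,np.argwhere((s<60)&(v>190)&reg)[:,::-1].astype(float),73)[:,:2]
    ev,V=np.linalg.eigh(np.cov(D.T)); q=V[:,1]
    wm=w.mean(0); q=q*np.sign(q@(wm-cc))
    red=plane(name,np.argwhere(((h<4)|(h>176))&(s>150)&(np.hypot(W[...,0]-588,W[...,1]-10)<60))[:,::-1].astype(float),61)[:,:2].mean(0)
    gr=plane(name,np.argwhere((h>45)&(h<85)&(s>100)&(np.hypot(W[...,0]-588,W[...,1]-10)<60))[:,::-1].astype(float),61)[:,:2].mean(0)
    g=lambda v:round(float(np.degrees(np.arctan2(v[1],v[0]))),1)
    print('circle',np.round(cc,1),round(rr,1),'slot',D.mean(0).round(1),len(D),np.sqrt(ev).round(1),'ang',g(q),'ptr',g(wm-cc),len(w),'red',g(red-cc),np.hypot(*(red-cc)).round(1),'green',g(gr-cc),np.hypot(*(gr-cc)).round(1))
E
python3 - <<'E'
from h import *
selector('sel')
r.move_to([447.5,304,300],M(-7)); r.wait(.3)
save('wrist','sd'); print(r.read_time(),r.read_tool_pos())
p,W=world('sd');H=cv2.cvtColor(p,cv2.COLOR_RGB2HSV).astype(int)
m=(abs(W[...,2]-175)<5)&(np.hypot(W[...,0]-447,W[...,1]-304)<40)
print('top',m.sum(),cv2.minAreaRect(W[m][:,:2].astype(np.float32)))
cv2.imwrite('pics/sdc.png',cv2.imread('pics/sd.png'))
E
```

```text
circle [586.5  11.4] 23.7 slot [586.6  11.3] 104 [1.2 8.4] ang 36.9 ptr 35.6 44 red 44.0 32.9 green -104.0 118.7
17.725 [447.79198876 303.60987859 299.8627583 ]
top 1252 ((445.51336669921875, 305.0987548828125), (25.125614166259766, 39.5388069152832), 82.69273376464844)
```

View pics/sdc.png

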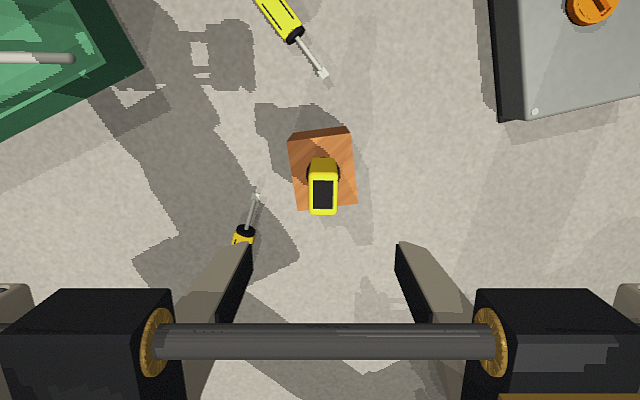

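Wrist view: the chosen screwdriver stands in the wooden stand (322,190). The two small look-alikes at (280,20) and (245,235) are outside it. Its top measures 25x40 mm, which matches the description. I'll grip it, carry it across and look before inserting.

```bash
python3 - <<'E'
from h import *
r.gripper_to(60)
r.move_to([446.3,304.7,240],M(-7.3))
r.move_l([446.3,304.7,119],rate=120)
r.gripper_to(36,20); r.gripper_to(15,45)
r.wait(.2); print('w',r.read_grip_width(),r.read_finger_force(),r.read_tool_pos(),r.read_ft_force())
r.move_l([446.3,304.7,225],rate=120)
print('w',r.read_grip_width(),r.read_ft_force())
r.move_to([587,11,225],M(37)); r.move_l([587,11,198],rate=60); r.wait(.4)
print(r.read_tool_pos(),r.read_ft_force(),r.read_moment(),r.read_time())
save('scene','pre');save('side','pre2')
a=cv2.imread('pics/pre.png')[90:250,230:390]; b=cv2.imread('pics/pre2.png')[110:270,250:410]
cv2.imwrite('pics/m2.png',np.hstack([cv2.resize(a,(400,400),interpolation=2),cv2.resize(b,(400,400),interpolation=2)]))
# shaft axis
for n in('pre','pre2'):
    p,W=world(n); 
    for lo,hi in((100,150),(94,164)):
        m=(W[...,2]>lo)&(W[...,2]<hi)&(np.hypot(W[...,0]-587,W[...,1]-11)<15); print(n,m.sum(),np.median(W[m],0) if m.any() else 0)
E
```

```text
w 25.760714494843285 44.995320439338684 [446.22452553 304.63631886 118.91581696] [-0.05640373  0.22675677 -0.16358212]
w 25.679355323875903 [ 0.43729241 -0.43571084 -1.93332814]
[587.10672814  10.93646983 198.21960845] [-0.5008611  -0.05461355 -1.58803325] [-0.03440223  0.10703455 -0.04523529] 24.15
pre 65 [589.5041632   12.40350481 124.09691084]
pre 81 [589.56875948  12.40350481 124.09691084]
pre2 53 [587.21629886  13.57102418 124.56489975]
pre2 73 [587.21629886  13.49637933 124.56489975]
```

View pics/m2.png

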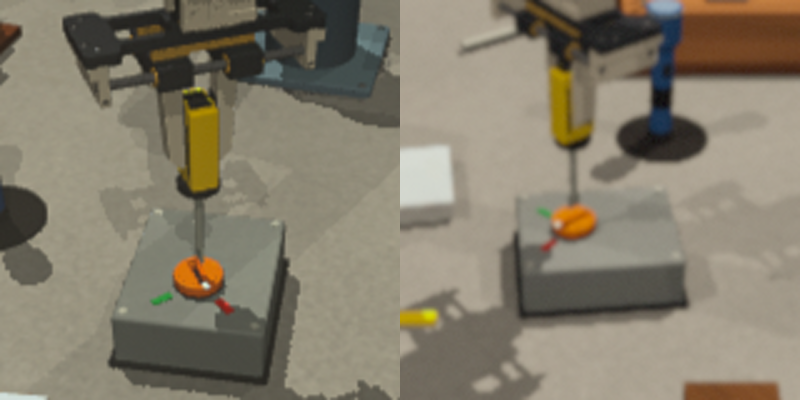

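The blade hangs upright over the slot: its tip is just above the orange disc at (199,262) in the left crop. The shaft centre checks to within about 1.5 mm. Next I'll insert it and turn.

```bash
python3 - <<'E'
from h import *
f0=np.array(r.read_ft_force())
for z in np.arange(188,172.9,-1.5):
    r.move_l([587,11,z],rate=40); r.wait(.05); f=np.array(r.read_ft_force())-f0
    if np.linalg.norm(f)>12: print('contact');break
r.wait(.2);print(z,f.round(1),r.read_tool_pos())
zz=z
def turn(a):
    r.move_to([587,11,zz],M(a)); r.wait(.05); return np.array(r.read_ft_force())-f0,r.read_moment()
if z<178:
    m0=r.read_moment()[2]
    for a in np.arange(31,-56,-6):
        f,m=turn(a); print(a,f.round(1),round(m[2]-m0,3),round(r.read_time(),1))
        if abs(m[2]-m0)>0.6 or np.linalg.norm(f)>40: break
    save('scene','t1');save('side','t2')
    a=cv2.imread('pics/t1.png')[90:250,230:390]; b=cv2.imread('pics/t2.png')[110:270,250:410]
    cv2.imwrite('pics/m3.png',np.hstack([cv2.resize(a,(400,400),interpolation=2),cv2.resize(b,(400,400),interpolation=2)]))
E
```

```text
173.0 [ 1.1 -0.4 -0.6] [587.09242383  10.90406877 172.96443828]
31 [ 1.9 -1.3 -2.1] -0.008 28.2
25 [ 1.  -3.6 -2. ] 0.004 28.5
19 [ 2.  -4.9 -2.1] 0.08 28.8
13 [ 2.6 -3.8 -1.9] 0.108 29.1
7 [ 2.8 -4.9 -2.6] 0.017 29.4
1 [ 2.2 -4.1 -1.1] 0.049 29.7
-5 [ 1.8 -4.1 -1.3] 0.052 30.0
-11 [ 1.7 -4.  -2.5] 0.045 30.3
-17 [ 2.3 -4.8 -1.4] 0.011 30.6
-23 [ 2.1 -5.4 -1.6] 0.05 30.9
-29 [ 1.9 -4.1 -2.4] 0.07 31.2
-35 [ 1.5 -4.2 -2. ] -0.005 31.5
-41 [ 1.4 -3.9 -2.2] 0.086 31.8
-47 [ 2.5 -4.8 -1.9] 0.025 32.1
-53 [ 2.2 -4.3 -1.8] 0.054 32.4
```

```bash
python3 - <<'E'
from h import *
m0=r.read_moment()[2]
for a in np.arange(-56,-72,-3):
    r.move_to([587,11,173],M(a)); r.wait(.15); m=np.mean([r.read_moment()[2] for _ in range(1)]); print(a,round(m-m0,3),np.round(r.read_ft_force(),1),round(r.read_time(),1))
    if abs(m-m0)>0.35: break
save('scene','t1');save('side','t2')
a=cv2.imread('pics/t1.png')[90:250,230:390]; b=cv2.imread('pics/t2.png')[110:270,250:410]
cv2.imwrite('pics/m3.png',np.hstack([cv2.resize(a,(400,400),interpolation=2),cv2.resize(b,(400,400),interpolation=2)]))
E
```

```text
-56 0.063 [ 3.  -5.1 -3.7] 32.9
-59 0.168 [ 1.6 -5.7 -3.5] 33.3
-62 0.319 [ 2.6 -6.9 -3.6] 33.7
-65 0.446 [ 2.8 -5.5 -3.4] 34.1
```

View pics/m3.png

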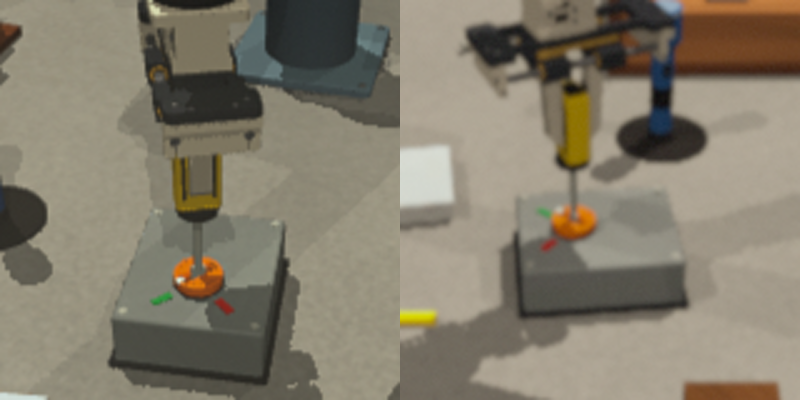

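The pointer, at (180,281) in the left crop, faces the green mark, and the torque rises against the stop. I'll ease back, withdraw and measure the selector before re-stowing the screwdriver.

```bash
python3 - <<'E'
from h import *
r.move_to([587,11,173],M(-49)); r.wait(.1)
r.move_l([587,11,225],rate=100); r.wait(.3)
save('wrist','sel2'); save('scene','sc2'); save('side','sd2'); print(r.read_grip_width(),r.read_time())
for n in('sel2',):
    try: selector(n)
    except Exception as e: print(e)
a=cv2.imread('pics/sel2.png'); b=cv2.imread('pics/sc2.png')[90:250,230:390]; c=cv2.imread('pics/sd2.png')[110:270,250:410]
cv2.imwrite('pics/m4.png',np.hstack([cv2.resize(a,(560,350)),np.vstack([cv2.resize(b,(175,175)),cv2.resize(c,(175,175))])]))
E
```

```text
25.591876082119214 35.7917
circle [466.3  78.6] 162.4 slot [nan nan] 0 [nan nan] ang nan ptr -29.1 79 red -14.0 150.0 green -31.4 166.6
  avg = a.mean(axis, **keepdims_kw)
  ret = um.true_divide(
h.py:29: RuntimeWarning: Degrees of freedom <= 0 for slice
  ev,V=np.linalg.eigh(np.cov(D.T)); q=V[:,1]
  c *= np.true_divide(1, fact)
  c *= np.true_divide(1, fact)
h.py:34: RuntimeWarning: Mean of empty slice.
  print('circle',np.round(cc,1),round(rr,1),'slot',D.mean(0).round(1),len(D),np.sqrt(ev).round(1),'ang',g(q),'ptr',g(wm-cc),len(w),'red',g(red-cc),np.hypot(*(red-cc)).round(1),'green',g(gr-cc),np.hypot(*(gr-cc)).round(1))
```

View pics/m4.png

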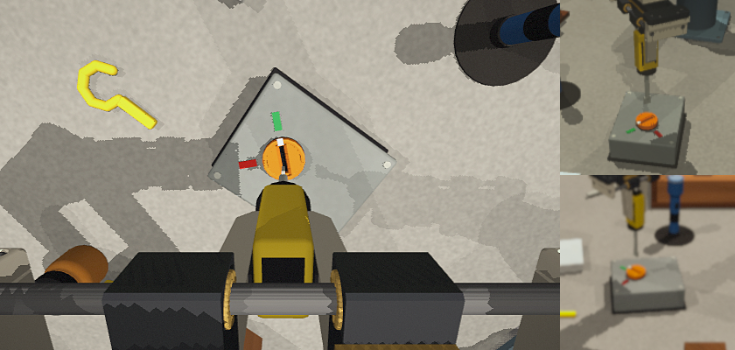

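The pointer (281,142) lines up with the green mark (277,121) about the centre (284,160), so the selector is at its stop. Now I'll put the screwdriver back.

```bash
python3 - <<'E'
from h import *
r.move_to([446.3,304.7,228],M(-7.3)); r.wait(.3); f0=np.array(r.read_ft_force())
for z in list(range(220,123,-8))+list(np.arange(122,116,-1)):
    r.move_l([446.3,304.7,z],rate=80 if z>123 else 25); r.wait(.03); f=np.array(r.read_ft_force())-f0
    if np.linalg.norm(f)>8: break
print(z,f.round(1),r.read_tool_pos(),r.read_time())
if z<=121:
    r.gripper_to(60); r.move_l([446.3,304.7,260],rate=200); r.wait(.3)
    save('scene','e1'); save('side','e2'); print(r.read_time())
    p,W=world('e2'); m=(W[...,2]>168)&(W[...,2]<190)&(np.hypot(W[...,0]-447,W[...,1]-304)<40); print(cv2.minAreaRect(W[m][:,:2].astype(np.float32)),np.median(W[m][:,2]))
    a=cv2.imread('pics/e1.png');b=cv2.imread('pics/e2.png')
    cv2.imwrite('pics/m5.png',np.hstack([cv2.resize(a,(400,250),interpolation=3),cv2.resize(b,(400,250),interpolation=3)]))
E
```

```text
117 [-4.  -1.8 12.9] [446.31136033 304.67865274 118.89634525] 42.7083
44.725
((447.06396484375, 305.34259033203125), (27.652259826660156, 37.48862075805664), 84.16572570800781) 176.31016893524017
```

View pics/m5.png

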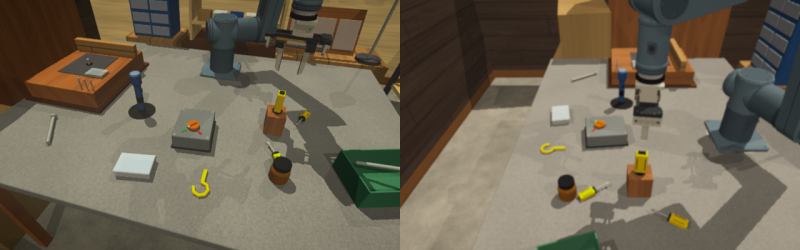

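The screwdriver is upright in the stand (280,102) and released, and the torch is on the mat. But both small look-alikes now lie down, at (272,150) and (305,115). I'll check when that happened and whether the bystanders moved.

```bash
python3 - <<'E'
from h import *
def c(n,f):
    p,W=world(n); H=cv2.cvtColor(p,cv2.COLOR_RGB2HSV).astype(int); m=f(W[...,0],W[...,1],W[...,2],H[...,0],H[...,1],H[...,2]); Q=W[m]; return len(Q),cv2.minAreaRect(Q[:,:2].astype(np.float32)) if len(Q)>4 else 0
F={'jarcap':lambda x,y,z,h,s,v:(abs(z-75)<5)&(v<60)&(np.hypot(x-690,y-338)<60),
'case':lambda x,y,z,h,s,v:(abs(z-30)<3)&(np.hypot(x-780,y+133)<90),
'hook':lambda x,y,z,h,s,v:(h>22)&(h<33)&(s>150)&(np.hypot(x-785,y-110)<80)&(z<18),
'dec1':lambda x,y,z,h,s,v:(h>22)&(h<33)&(s>150)&(np.hypot(x-546,y-283)<30)&(z>60),
'dec2':lambda x,y,z,h,s,v:(h>22)&(h<33)&(s>150)&(np.hypot(x-430,y-393)<30)&(z>60)}
for k,f in F.items():
    for n in('scene0','placed2','pre','e1','side0','lift','place','e2'): 
        q=c(n,f); print(k,n,q[0],[np.round(a,1) for a in q[1]] if q[1] else '')
E
```

```text
jarcap scene0 524 [array([692.7, 330.4]), array([53.4, 53.7]), np.float64(19.4)]
jarcap placed2 515 [array([691.4, 330. ]), array([53.3, 54.7]), np.float64(84.8)]
jarcap pre 543 [array([692. , 330.3]), array([54.2, 54. ]), np.float64(70.9)]
jarcap e1 531 [array([691.8, 331.4]), array([52.5, 55.2]), np.float64(48.6)]
jarcap side0 415 [array([690.8, 334.3]), array([50.1, 50.8]), np.float64(21.1)]
jarcap lift 443 [array([691.3, 333. ]), array([50.7, 53.4]), np.float64(11.5)]
jarcap place 402 [array([690.6, 335.3]), array([49.4, 50.3]), np.float64(18.0)]
jarcap e2 407 [array([691. , 333.8]), array([49.2, 52.1]), np.float64(7.5)]
case scene0 1781 [array([ 780.2, -136.2]), array([ 84.6, 122.8]), np.float64(9.2)]
case placed2 1781 [array([ 780.2, -136.2]), array([ 83.2, 123. ]), np.float64(10.1)]
case pre 1785 [array([ 780.2, -136.5]), array([ 83.4, 122.5]), np.float64(9.6)]
case e1 1791 [array([ 779.8, -136.4]), array([ 83.8, 123.3]), np.float64(9.5)]
case side0 499 [array([ 779.3, -135.5]), array([ 81.7, 125.2]), np.float64(9.3)]
case lift 512 [array([ 779.5, -136.1]), array([ 81.4, 125.7
[... 568 characters left out ...]
2)]
hook lift 249 [array([781.4, 107.4]), array([51.6, 93.6]), np.float64(73.1)]
hook place 247 [array([781.4, 107.2]), array([51.9, 94.9]), np.float64(74.4)]
hook e2 248 [array([782.2, 107. ]), array([53.4, 94.8]), np.float64(72.5)]
dec1 scene0 272 [array([541.5, 282.6]), array([18.4, 28.2]), np.float64(24.7)]
dec1 placed2 0 
dec1 pre 0 
dec1 e1 0 
dec1 side0 236 [array([540.7, 286. ]), array([15.6, 26.7]), np.float64(35.0)]
dec1 lift 0 
dec1 place 0 
dec1 e2 0 
dec2 scene0 253 [array([427.4, 393. ]), array([27.5, 18.6]), np.float64(60.8)]
dec2 placed2 0 
dec2 pre 0 
dec2 e1 0 
dec2 side0 279 [array([426.2, 395.2]), array([27.7, 18.2]), np.float64(65.3)]
dec2 lift 0 
dec2 place 0 
dec2 e2 0
```

Both look-alikes had already fallen by about 6 s, with the tool more than 200 mm up. They start balanced on their tips, so they fell by themselves. The case, hook and jar have not moved.

```bash
python3 -c "
from h import *
print(r.finish_job(), r.read_time())"
```

```text
the job is handed in; nothing more can be done
the job is handed in; nothing more can be done
```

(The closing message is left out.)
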